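# Load a brass coach onto the sprung stage

## Task

Take the brass coach body (the long model with a row of windows and a stepped roof) and set it upright, without dropping it, in the middle of the loading fixture's sprung stage, lengthwise along it. With the coach on it, press the stage down until its catch snaps in and keeps it down by itself, then let go and leave the coach standing there.

Things in the scene. Friction and masses are not known exactly. Their poses are not given: they have to be found in the camera images.
- coach_mid (a point): Centre, 22 mm above the underside, of the loose brass coach body (0.25 kg): 120 long (its x), 34 wide (y), 44 mm high (z up); flat sides 34 mm apart up to 38 mm, a row of dark windows; stepped roof, flat raised top 92 x 18 mm. Also there, not wanted, in the same brass: locomotive with chimney (95 mm long), roofless wagon (115 long, 20 high), windowless van (75 long).
- stage_top (a point): Centre of the top of the sprung stage, a flat black rubber-topped steel plate 150 long (its x) by 70 mm wide (y), z up, on a grey fixture fixed to the bench. 60 mm above the bench when up; the point sinks with the stage. The rest of the fixture (base 225 x 110 mm; catch housing with black knob past the stage's +x end) is at most 46 mm high.
- stage (a joint): Depth the stage is pressed, m: 0 up (start), 0.021 bottom stop. The spring pushes up with 4 N at the top, 12 N at the bottom, plus up to 2 N from the catch; the coach's weight alone does not sink it. Pressed past about 0.017 the catch snaps over the stage's tooth, and when let go the stage stays at about 0.016; if not caught it rises back to 0.
Things that resemble listed ones, but are neither listed nor needed, are in the scene too. Leave any orange look-alike of the part that bears coach_mid alone.

How it is judged:
By the outcome, as a careful person would: the job done as asked, in the order asked, and still so for the second after the job is handed in, with the robot touching nothing.
It also fails if it takes over 42 s, if anything falls off the work surface, if the arm or the gripper's body presses on something with over 40 N, if the wrist force passes 120 N, or if a joint passes its speed limit or range.

## Robot

A 6-joint arm with a two-finger parallel gripper is mounted at the origin on the work surface. World frame = base frame: x ahead of the robot, y to its left, z up, the work surface at z = 0. Lengths are in m, angles in rad, forces in N, time in s.
With the tool pointing down it reaches from about 0.375 to 0.825 m from the base axis. Payload 5.5 kg.
Tool frame: the origin (TCP) lies on the centre line of the jaws, within the pads' length; the fingertips stand r.nose_length ahead of it and the grasp point (between the pads) lies 3 mm ahead of it (r.nose_length is the distance from the TCP to the fingertips, in m); z points along the fingers, y is the direction in which the jaws open and shut (so a half turn about z gives the same grasp; the last joint's range is limited). The gripper opens to 85 mm and grips with 20 to 120 N. Pads are 22 mm wide; open, the fingers measure 114 mm over their backs; the gripper's body (76 mm by 85 mm) begins 54 mm behind the grasp point. The pads swing forward as they close: fully open they stand 13 mm farther back than shut.
Start: joints at [-1.235, 0.314, -0.047, 1.21, 0, 1.571], TCP at [0.198, -0.566, 0.253] pointing down, gripper open.
Joint ranges: [-2.67, 2.67], [-0.69, 1.73], [-1.03, 1.25], [-2.08, 2.16], [-1.42, 1.45], [-3.14, 3.14]. Speed limits (rad/s): [2.39, 2.39, 3.01, 3.14, 3.14, 3.14].

## Interface

Orientations are given as a rotation vector (axis times angle).
In Python, from bench import status, eyes, ticket, r gives the robot as it stands.
- The arm moves only by the shell command python3 -m creep 'ROWS' [FORCE]. ROWS is JSON, a list of rows, each an object with "gripper": the finger opening in cm, from 0 to 8.54; "delta_pos": the shift along the tool's x, y, z in cm, a list of three; "delta_rot": the turn, a rotation vector about the tool's x, y, z in degrees, a list of three. A call has 1 to 12 rows; each row is the pose to reach, as a shift and turn from the pose commanded when the call began, along the tool's axes at that moment; what a row does not reach only later rows make up. A row lasts 1/10 s, in which the tool goes at most 50 mm and 8.59 degrees, less where a joint would pass 70% of its speed; a pose out of reach is approached as far as the arm can. A call with a gripper value outside its range is refused whole. The fingers move at their own pace and stop on an object; FORCE is the grip in N (left out, the last holds). Time passes only in rows, so rows that repeat a pose let the fingers close. It gives the time, the measured TCP pose, the force and the opening at its end, in the units of the state.
- status.sense(): the state, without advancing time (a new reading comes with each control period).
- eyes.camera(name): name is "scene" or "side" or "wrist"; returns a dict with "color" (400x640x3 uint8, blue, green, red), "z_map" (400x640 float32, m along the optical axis (not along the pixel's ray), 0 where there is no reading), "fx", "fy", "cx", "cy" (pixels), "pose" (4x4, takes a point from camera to world coordinates). Camera axes: x right, y down, z forward; pixel columns grow to the right and rows downward; lengths in m; the calibration is good to about 2 mm. The wrist camera is an equidistant fisheye: a pixel r from the principal point sees the ray r / f radians off the axis. A picture is of the moment at which its call begins.
- ticket.sign_off(): hands the job in, once; it reports no verdict.
Trained networks look in the newest picture that a camera, given by its name, has taken for a name from the list of things; names that differ only in an ending like _2 or _b are one class to them, and where a whole thing is asked for, a point or a joint stands for the part that bears it (a point fixed in the world has none). Each returns a list of dicts, best first, with "score" (0 to 1); they miss things now and then, are a little off and sometimes report something else, mostly with a low value. They report only what shows in the picture. A call takes as long as a camera call. They do not tell look-alikes from the thing itself.
- eyes.recognise(query, camera): "rect" ([centre column, centre row, width, height] in pixels, round what is visible of it).
- eyes.silhouettes(query, camera): "mask" (400x640 bool, what is visible of it) and "rect" ([centre column, centre row, width, height] in pixels, round what is visible of it).
The state is a dict: "time": time; "joint_pos": joint angles; "qvel": joint speeds; "effort": joint torques, N m; "tool_pos": TCP position; "ee_rot": TCP orientation; "force": force on the tool from outside, world axes, zero at the start; "torque": the same for the moment, N m; "opening": finger opening in m.
Only numpy, scipy, OpenCV 4.12 (cv2) and the standard library are available. Lean on these libraries where they do the work, as an engineer would, in place of code of your own. Each camera call takes 0.05 s, during which the arm holds its last target.

## Working session

There is one attempt and no reset: what is moved stays moved. The work goes in short steps, Python scripts to look and compute and a shell command to move; the robot and the scene stay as the last step left them, time stands still between calls to the robot, and variables do not carry over. Pictures are saved under pics/ and viewed, and the job is handed in when it is done.

```bash
mkdir -p pics; ls
cat > h.py <<'E'
import numpy as np,cv2
from bench import status,eyes,ticket,r
def world(c,u,v):
    z=c["z_map"][np.asarray(v).astype(int),np.asarray(u).astype(int)]
    p=np.stack([(u-c["cx"])/c["fx"]*z,(v-c["cy"])/c["fy"]*z,z,np.ones_like(z)],-1)
    return (p@c["pose"].T)[...,:3]
E
python3 - <<'E'
from h import *
print(status.sense(),r.nose_length)
for n in("scene","side"):
    c=eyes.camera(n);im=c["color"].copy();print(n,c["pose"].round(3).tolist(),c["fx"])
    np.savez(n+".npz",**c)
    for q in("coach_mid","stage_top"):
        for d in eyes.silhouettes(q,n):
            print(q,d["score"],np.round(d["rect"]))
    cv2.imwrite(f"pics/{n}0.png",im)
E
```

```text
pics
{'time': 0.0, 'joint_pos': array([-1.23501156e+00,  3.14208031e-01, -4.81063097e-02,  1.21021455e+00,
        3.37466669e-05,  1.57081800e+00]), 'qvel': array([ 0.00155477,  0.00070952,  0.00010826, -0.00042164, -0.00070163,
        0.00065846]), 'effort': array([-8.40271496e-04, -5.39591181e+01,  3.39749444e+01,  1.90870831e-02,
        4.83768963e-05,  7.87450638e-07]), 'tool_pos': array([ 0.19753072, -0.56595699,  0.2524334 ]), 'ee_rot': array([-3.09573511e+00, -5.24655029e-01,  4.02322788e-04]), 'force': array([ 0.14027683, -0.39648081,  0.25138764]), 'torque': array([ 0.04706636,  0.01016807, -0.02880368]), 'opening': 0.08539241077676572} 0.022
scene [[-0.836, 0.468, -0.285, 0.961], [0.548, 0.717, -0.431, 0.442], [0.003, -0.517, -0.856, 1.095], [0.0, 0.0, 0.0, 1.0]] 497.57490647746096
coach_mid 0.95 [291. 203.  44.  32.]
coach_mid 0.87 [219. 240.  45.  22.]
coach_mid 0.62 [277. 113.  14.  39.]
stage_top 0.73 [413. 286.  69.  60.]
side [[0.863, -0.256, 0.436, 0.291], [-0.505, -0.429, 0.749, -0.657], [-0.005, -0.866, -0.499, 0.481], [0.0, 0.0, 0.0, 1.0]] 395.65182617173826
coach_mid 0.97 [334. 234.  60.  40.]
coach_mid 0.92 [375. 362.  56.  76.]
coach_mid 0.83 [418. 208.  55.  22.]
coach_mid 0.37 [224. 163.  71.  29.]
stage_top 0.89 [223. 162.  65.  26.]
```

View pics/scene0.png

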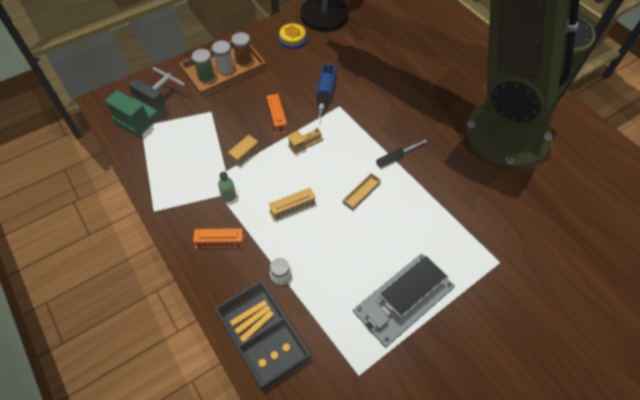

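View pics/side0.png

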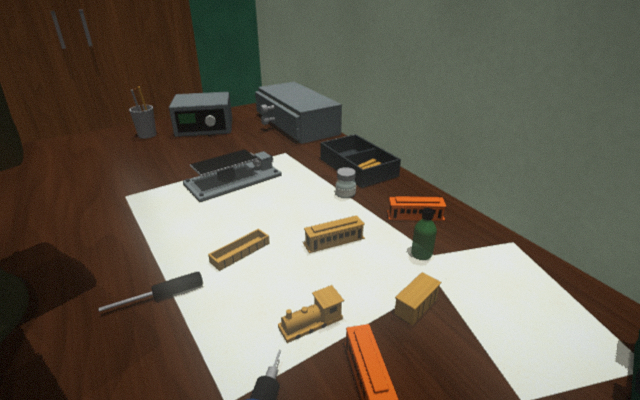

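Scene view: the brass coach is at (291,203), with orange look-alikes at (219,238) and (277,112). The loco is at (306,139), the van at (243,149), the wagon at (362,191) and the fixture at (405,300). The coach at (291,203), seen at (334,234) in the side view, is the one that fits: brass, a row of windows and a stepped roof. I'll confirm it in a crop and measure.

Run:
```python
from h import *
S={n:dict(np.load(n+".npz")) for n in("scene","side")}
a=cv2.resize(S["side"]["color"][200:265,290:380],None,fx=4.4,fy=4.4,interpolation=2)
b=cv2.resize(S["scene"]["color"][180:225,255:325],None,fx=5,fy=5,interpolation=2)
f=cv2.resize(S["scene"]["color"][245:350,345:465],None,fx=3,fy=3,interpolation=2)
W=760;o=np.zeros((600,W,3),np.uint8);o[:a.shape[0],:a.shape[1]]=a;o[:b.shape[0],400:400+b.shape[1]]=b;o[286:286+314,:f.shape[1]]=f[:314]
cv2.imwrite("pics/crop0.png",o)
for n,(cu,cv) in(("scene",(291,203)),("side",(334,234))):
    c=S[n]; v,u=np.mgrid[cv-30:cv+30,cu-40:cu+40]; p=world(c,u,v).reshape(-1,3)
    for lo,hi in((.012,.06),(.041,.05)):
        q=p[(p[:,2]>lo)&(p[:,2]<hi)]
        R=cv2.minAreaRect(q[:,:2].astype(np.float32)*1000); print(n,lo,len(q),np.round(R[0],1),np.round(R[1],1),round(R[2],1),"zmax",np.percentile(q[:,2],[50,98]).round(4))
for n,(u0,u1,v0,v1) in(("scene",(345,460,250,350)),("side",(180,285,145,200))):
    c=S[n]; v,u=np.mgrid[v0:v1,u0:u1]; p=world(c,u,v).reshape(-1,3)
    for lo,hi in((.008,.08),(.053,.07)):
        q=p[(p[:,2]>lo)&(p[:,2]<hi)]
        R=cv2.minAreaRect(q[:,:2].astype(np.float32)*1000); print("fix",n,lo,len(q),np.round(R[0],1),np.round(R[1],1),round(R[2],1),"z",np.percentile(q[:,2],[50,98]).round(4))
        if lo<.03: print("knob side mean of 0.03-.05:",p[(p[:,2]>.035)&(p[:,2]<.05)].mean(0).round(3))
```

```text
scene 0.012 760 [ 636.7 -126.5] [ 39.6 116.4] 81.8 zmax [0.039  0.0479]
scene 0.041 279 [ 639.1 -125. ] [ 33.3 110.6] 81.6 zmax [0.0442 0.0483]
side 0.012 1216 [ 637.5 -126.5] [ 37.5 116. ] 81.1 zmax [0.0376 0.0458]
side 0.041 316 [ 637.6 -125.6] [20.6 92.1] 81.6 zmax [0.0447 0.0463]
fix scene 0.008 4524 [556.9 205.6] [228.4 142.4] 6.7 z [0.0447 0.0642]
knob side mean of 0.03-.05: [0.641 0.231 0.044]
fix scene 0.053 2036 [537.9 219. ] [154.9  70.4] 6.2 z [0.0606 0.0648]
fix side 0.008 2855 [555.1 219.9] [228.2 111.7] 5.3 z [0.0147 0.0623]
knob side mean of 0.03-.05: [0.611 0.22  0.042]
fix side 0.053 869 [537.6 219.5] [153.5  72.8] 5.6 z [0.0612 0.0627]
```

View pics/crop0.png

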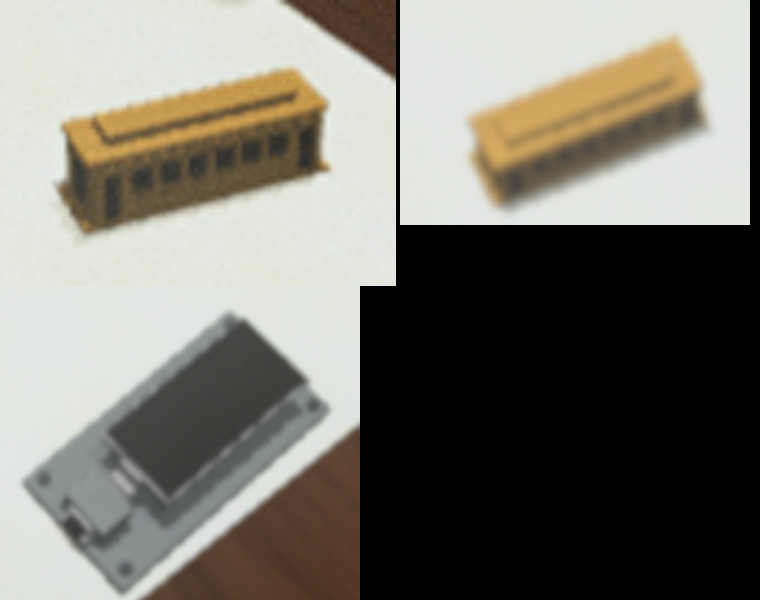

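The crop confirms it: a single upright brass coach with windows and a raised roof strip. Next I'll work out the move to above it.

```bash
cat >> h.py <<'E'
from scipy.spatial.transform import Rotation as R_
def go(xyz,yaw):
    s=status.sense();R=R_.from_rotvec(s["ee_rot"])
    T=R_.from_euler("z",yaw,degrees=True)*R_.from_rotvec([np.pi,0,0])
    d=R.inv().apply(np.array(xyz)-s["tool_pos"])*100
    w=(R.inv()*T).as_rotvec(degrees=True)
    print("t",round(s["time"],2),"pos",s["tool_pos"].round(4),"F",s["force"].round(1),"open",round(s["opening"],4))
    print("delta_pos",d.round(2),"delta_rot",w.round(2))
E
python3 -c "
from h import *
go([.6375,-.126,.14],-8.5)"
```

```text
t 0.3 pos [ 0.1976 -0.5663  0.253 ] F [ 0.3 -0.7 -1. ] open 0.0851
delta_pos [ 56.04 -27.07  11.31] delta_rot [-3.000e-02  1.000e-02  2.774e+01]
```

```bash
python3 -m creep '[{"gripper":8.5,"delta_pos":[5,-2.4,0.5],"delta_rot":[0,0,3]},{"gripper":8.5,"delta_pos":[10,-4.8,1],"delta_rot":[0,0,6]},{"gripper":8.5,"delta_pos":[56,-27.1,11.3],"delta_rot":[0,0,27.7]},{"gripper":8.5,"delta_pos":[56,-27.1,11.3],"delta_rot":[0,0,27.7]},{"gripper":8.5,"delta_pos":[56,-27.1,11.3],"delta_rot":[0,0,27.7]},{"gripper":8.5,"delta_pos":[56,-27.1,11.3],"delta_rot":[0,0,27.7]},{"gripper":8.5,"delta_pos":[56,-27.1,11.3],"delta_rot":[0,0,27.7]},{"gripper":8.5,"delta_pos":[56,-27.1,11.3],"delta_rot":[0,0,27.7]},{"gripper":8.5,"delta_pos":[56,-27.1,11.3],"delta_rot":[0,0,27.7]},{"gripper":8.5,"delta_pos":[56,-27.1,11.3],"delta_rot":[0,0,27.7]},{"gripper":8.5,"delta_pos":[56,-27.1,11.3],"delta_rot":[0,0,27.7]},{"gripper":8.5,"delta_pos":[56,-27.1,11.3],"delta_rot":[0,0,27.7]}]' 60
python3 -c "
from h import *
go([.6375,-.126,.14],-8.5)"
```

```text
time: 1.5
tool_pos: [0.6108, -0.1521, 0.1477]
ee_rot: [3.133, -0.231, 0.0]
force: [1.1, -0.7, 0.3]
opening: 0.085
t 1.5 pos [ 0.6108 -0.1521  0.1477] F [ 1.1 -0.7  0.3] open 0.085
delta_pos [ 2.25 -2.97  0.77] delta_rot [ 0.01 -0.02  0.05]
```

```bash
python3 -m creep '[{"gripper":8.5,"delta_pos":[2.2,-3.0,0.8],"delta_rot":[0,0,0]},{"gripper":8.5,"delta_pos":[2.2,-3.0,0.8],"delta_rot":[0,0,0]},{"gripper":8.5,"delta_pos":[2.2,-3.0,0.8],"delta_rot":[0,0,0]}]'
python3 - <<'E'
from h import *
go([.6375,-.126,.14],-8.5)
c=eyes.camera("wrist");print(c["fx"],c["cx"],c["cy"],c["pose"].round(3).tolist());np.savez("w.npz",**c)
cv2.imwrite("pics/w1.png",c["color"])
v,u=np.mgrid[0:400,0:640].astype(float);x=u-c["cx"];y=v-c["cy"];rr=np.hypot(x,y)+1e-9;th=rr/c["fx"]
z=c["z_map"];t=np.tan(th)
p=np.stack([x/rr*t*z,y/rr*t*z,z,np.ones_like(z)],-1)@c["pose"].T
p=p[...,:3];ok=(z>0)&(th<1.2)&(np.hypot(p[...,0]-.637,p[...,1]+.126)<.08)
for lo,hi in((.012,.055),(.041,.055)):
    q=p[ok&(p[...,2]>lo)&(p[...,2]<hi)]
    R=cv2.minAreaRect(q[:,:2].astype(np.float32)*1000);print(len(q),np.round(R[0],1),np.round(R[1],1),round(R[2],1),np.percentile(q[:,2],[50,98]))
E
```

```text
time: 1.8
tool_pos: [0.6357, -0.1265, 0.1394]
ee_rot: [3.133, -0.229, -0.002]
force: [0.1, -0.2, -0.3]
opening: 0.085
t 1.8 pos [ 0.6357 -0.1265  0.1394] F [ 0.1 -0.2 -0.3] open 0.085
delta_pos [ 0.17 -0.08 -0.07] delta_rot [0.02 0.08 0.14]
309.70691628693146 317.19902979462285 199.9089197358587 [[-0.145, -0.94, -0.31, 0.714], [-0.989, 0.138, 0.046, -0.138], [-0.0, 0.313, -0.95, 0.261], [0.0, 0.0, 0.0, 1.0]]
6283 [ 636.2 -126.4] [ 34.7 115.7] 82.0 [0.0395605  0.04579119]
2830 [ 636.4 -126.4] [18.4 92.3] 82.1 [0.04469232 0.04597496]
```

View pics/w1.png

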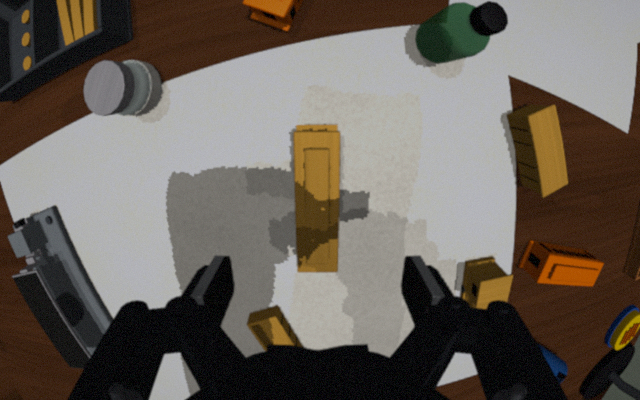

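The wrist view shows the coach centred between the fingers at (317,197). It measures (0.6364, -0.1264) with yaw -8°. Descending to grip.

```bash
python3 -m creep '[{"gripper":8.5,"delta_pos":[0.1,0,4],"delta_rot":[0,0,-0.3]},{"gripper":8.5,"delta_pos":[0.1,0,8],"delta_rot":[0,0,-0.3]},{"gripper":8.5,"delta_pos":[0.1,0,10],"delta_rot":[0,0,-0.3]},{"gripper":8.5,"delta_pos":[0.1,0,10.7],"delta_rot":[0,0,-0.3]},{"gripper":8.5,"delta_pos":[0.1,0,10.7],"delta_rot":[0,0,-0.3]},{"gripper":3,"delta_pos":[0.1,0,10.7],"delta_rot":[0,0,-0.3]},{"gripper":2.5,"delta_pos":[0.1,0,10.7],"delta_rot":[0,0,-0.3]},{"gripper":2.5,"delta_pos":[0.1,0,10.7],"delta_rot":[0,0,-0.3]},{"gripper":2.5,"delta_pos":[0.1,0,10.7],"delta_rot":[0,0,-0.3]},{"gripper":2.5,"delta_pos":[0.1,0,10.7],"delta_rot":[0,0,-0.3]},{"gripper":2.5,"delta_pos":[0.1,0,10.7],"delta_rot":[0,0,-0.3]}]' 80
```

```text
time: 2.95
tool_pos: [0.6379, -0.1276, 0.0346]
ee_rot: [3.133, -0.223, 0.004]
force: [-0.8, -0.2, 6.4]
opening: 0.0324
```

```bash
python3 -m creep '[{"gripper":2.5,"delta_pos":[0,0,-0.5],"delta_rot":[0,0,0]},{"gripper":2.5,"delta_pos":[0,0,-1.5],"delta_rot":[0,0,0]},{"gripper":2.5,"delta_pos":[0,0,-2.5],"delta_rot":[0,0,0]},{"gripper":2.5,"delta_pos":[0,0,-2.5],"delta_rot":[0,0,0]}]'
python3 - <<'E'
from h import *
c=eyes.camera("side");a=cv2.resize(c["color"][170:290,260:420],None,fx=4,fy=4)
cv2.imwrite("pics/s2.png",a);print(status.sense()["opening"],status.sense()["force"])
E
```

```text
time: 3.35
tool_pos: [0.6381, -0.1277, 0.0601]
ee_rot: [3.133, -0.223, 0.004]
force: [-0.4, -0.6, -2.7]
opening: 0.0326
0.032503730372089736 [-0.76017331 -1.06893905 -3.62064479]
```

View pics/s2.png

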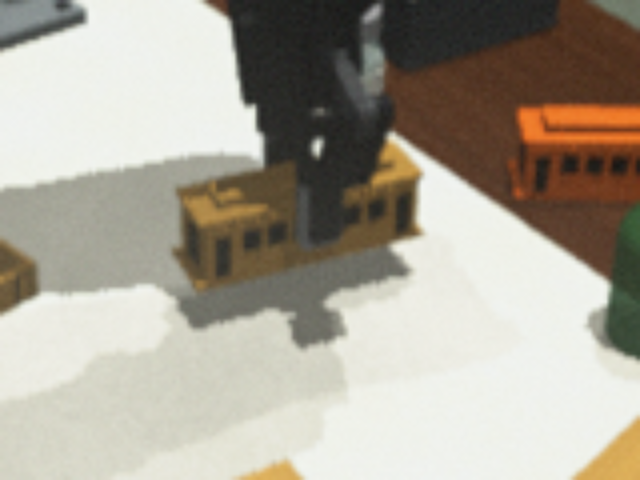

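The coach is held level and the force matches its weight. Now to carry it over.

```bash
python3 -c "
from h import *
go([.539,.219,.15],6)"
```

```text
t 3.4 pos [ 0.6377 -0.1276  0.0593] F [-0.8 -1.1 -3.6] open 0.0325
delta_pos [-14.67 -32.91  -9.11] delta_rot [  0.02  -0.12 -14.16]
```

```bash
python3 -m creep '[{"gripper":2.5,"delta_pos":[0,0,-3],"delta_rot":[0,0,0]},{"gripper":2.5,"delta_pos":[-1,-2.2,-7],"delta_rot":[0,0,-1]},{"gripper":2.5,"delta_pos":[-2.6,-5.8,-9.1],"delta_rot":[0,0,-3]},{"gripper":2.5,"delta_pos":[-4.3,-9.6,-9.1],"delta_rot":[0,0,-5]},{"gripper":2.5,"delta_pos":[-6,-13.4,-9.1],"delta_rot":[0,0,-7]},{"gripper":2.5,"delta_pos":[-7.7,-17.3,-9.1],"delta_rot":[0,0,-9]},{"gripper":2.5,"delta_pos":[-9.4,-21.1,-9.1],"delta_rot":[0,0,-11]},{"gripper":2.5,"delta_pos":[-11.1,-24.9,-9.1],"delta_rot":[0,0,-13]},{"gripper":2.5,"delta_pos":[-12.8,-28.7,-9.1],"delta_rot":[0,0,-14.2]},{"gripper":2.5,"delta_pos":[-14,-31.5,-9.1],"delta_rot":[0,0,-14.2]},{"gripper":2.5,"delta_pos":[-14.7,-32.9,-9.1],"delta_rot":[0,0,-14.2]},{"gripper":2.5,"delta_pos":[-14.7,-32.9,-9.1],"delta_rot":[0,0,-14.2]}]'
python3 - <<'E'
from h import *
go([.539,.219,.15],6)
for n in("wrist","scene","side"):
    c=eyes.camera(n);np.savez(n+"3.npz",**c);cv2.imwrite(f"pics/{n}3.png",c["color"])
    z=c["z_map"]
    v,u=np.mgrid[0:400,0:640].astype(float);x=(u-c["cx"])/c["fx"];y=(v-c["cy"])/c["fx"]
    if n=="wrist":
        th=np.hypot(x,y)+1e-9;k=np.tan(th)/th;k[th>1.3]=0;x=x*k;y=y*k
    p=(np.stack([x*z,y*z,z,np.ones_like(z)],-1)@c["pose"].T)[...,:3]
    ok=(z>0)&(np.hypot(p[...,0]-.538,p[...,1]-.219)<.1)
    brass=(c["color"][...,2].astype(int)-c["color"][...,0]>50)
    q=p[ok&(p[...,2]>.053)&(p[...,2]<.068)&~brass]
    R=cv2.minAreaRect(q[:,:2].astype(np.float32)*1000);print(n,"stage",len(q),np.round(R[0],1),np.round(R[1],1),round(R[2],1),np.median(q[:,2]).round(4))
    q=p[ok&brass&(p[...,2]>.1)]
    if len(q)>30:
        R=cv2.minAreaRect(q[:,:2].astype(np.float32)*1000);print("coach",len(q),np.round(R[0],1),np.round(R[1],1),round(R[2],1),np.percentile(q[:,2],[2,98]).round(4))
E
```

```text
time: 4.6
tool_pos: [0.558, 0.1135, 0.149]
ee_rot: [-3.089, -0.278, 0.008]
force: [-0.2, -0.5, -3.6]
opening: 0.0329
t 4.6 pos [0.558  0.1135 0.149 ] F [-0.2 -0.5 -3.6] open 0.0329
delta_pos [  0.02 -10.71   0.33] delta_rot [-2.33  0.18  4.29]
wrist stage 13417 [536.6 220. ] [154.   71.1] 6.2 0.0607
coach 1857 [557.3 125.5] [77.9  9.1] 10.7 [0.1525 0.1592]
scene stage 2044 [538.  219.4] [154.1  70.4] 6.1 0.0606
side stage 581 [536.3 218.8] [149.7  74. ] 5.8 0.061
```

View pics/wrist3.png

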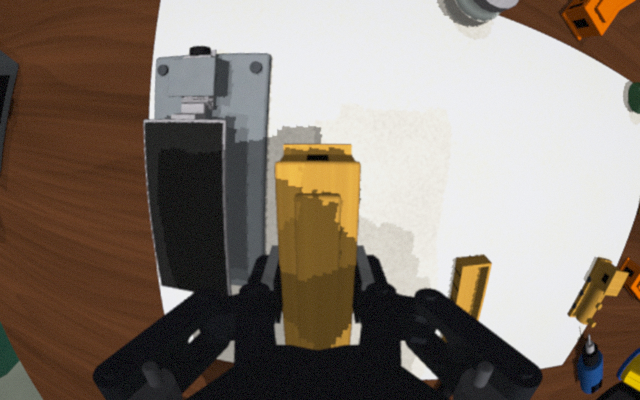

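View pics/side3.png

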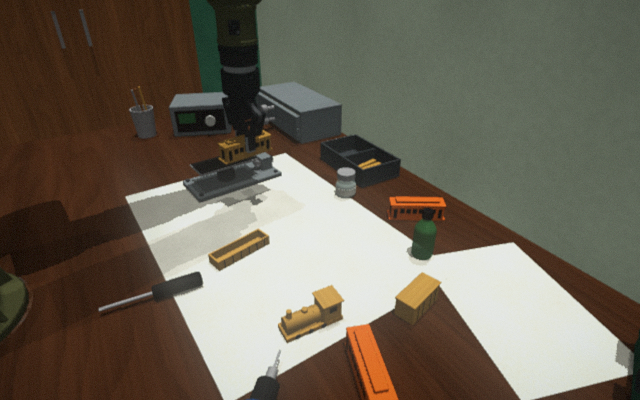

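The wrist view shows the coach in the jaws at (317,250) and the stage at (188,200). All three cameras put the stage at about (0.537, 0.219) with yaw 6°. The arm was still moving, so I'll finish the approach.

```bash
python3 -c "
from h import *
go([.538,.219,.15],6);print(status.sense()['qvel'].round(3))"
```

```text
t 4.75 pos [0.5583 0.1131 0.149 ] F [-0.1 -0.3 -4.1] open 0.033
delta_pos [ -0.11 -10.78   0.34] delta_rot [-2.32  0.17  4.25]
[-0.004  0.001  0.001  0.    -0.     0.001]
```

```bash
python3 -m creep '[{"gripper":2.5,"delta_pos":[0,-3,0.1],"delta_rot":[-0.7,0,1.2]},{"gripper":2.5,"delta_pos":[0,-6,0.2],"delta_rot":[-1.4,0.1,2.5]},{"gripper":2.5,"delta_pos":[-0.1,-8.5,0.3],"delta_rot":[-2,0.1,3.6]},{"gripper":2.5,"delta_pos":[-0.1,-10,0.3],"delta_rot":[-2.3,0.2,4.2]},{"gripper":2.5,"delta_pos":[-0.1,-10.8,0.3],"delta_rot":[-2.3,0.2,4.2]},{"gripper":2.5,"delta_pos":[-0.1,-10.8,0.3],"delta_rot":[-2.3,0.2,4.2]},{"gripper":2.5,"delta_pos":[-0.1,-10.8,0.3],"delta_rot":[-2.3,0.2,4.2]}]'
python3 - <<'E'
from h import *
go([.538,.219,.15],6)
for n in("wrist","scene","side"):
    c=eyes.camera(n)
    cv2.imwrite(f"pics/{n}4.png",c["color"])
    z=c["z_map"]
    v,u=np.mgrid[0:400,0:640].astype(float);x=(u-c["cx"])/c["fx"];y=(v-c["cy"])/c["fx"]
    if n=="wrist":
        th=np.hypot(x,y)+1e-9;k=np.tan(th)/th;k[th>1.3]=0;x=x*k;y=y*k
    p=(np.stack([x*z,y*z,z,np.ones_like(z)],-1)@c["pose"].T)[...,:3]
    ok=(z>0)&(np.hypot(p[...,0]-.538,p[...,1]-.219)<.1)
    brass=(c["color"][...,2].astype(int)-c["color"][...,0]>30)
    q=p[ok&brass&(p[...,2]>.09)]
    if len(q)>30:
        R=cv2.minAreaRect(q[:,:2].astype(np.float32)*1000);print(n,"coach",len(q),np.round(R[0],1),np.round(R[1],1),round(R[2],1),np.percentile(q[:,2],[2,98]).round(4))
        a=np.deg2rad(6);s=(q[:,:2]-[.537,.2195])@np.array([np.cos(a),np.sin(a)]);t=(q[:,:2]-[.537,.2195])@np.array([-np.sin(a),np.cos(a)])
        print("along",np.percentile(s,[.5,99.5]).round(4),"across",np.percentile(t,[.5,99.5]).round(4))
E
```

```text
time: 5.45
tool_pos: [0.557, 0.1182, 0.1504]
ee_rot: [-3.084, -0.288, 0.008]
force: [0.5, 0.7, -2.7]
opening: 0.033
t 5.45 pos [0.557  0.1182 0.1504] F [ 0.5  0.7 -2.7] open 0.033
delta_pos [ -0.   -10.25   0.5 ] delta_rot [-2.54  0.17  4.65]
wrist coach 3669 [556.3 136.1] [71.5 63.4] 50.7 [0.154 0.162]
along [-0.0286  0.0557] across [-0.1002 -0.0439]
scene coach 523 [544.3 135.2] [122.1  30.9] 1.9 [0.1488 0.6577]
along [-0.0569  0.0552] across [-0.0993 -0.0701]
```

View pics/wrist4.png

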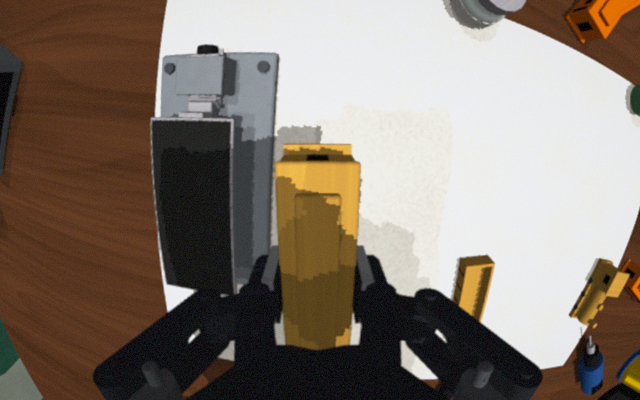

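View pics/scene4.png

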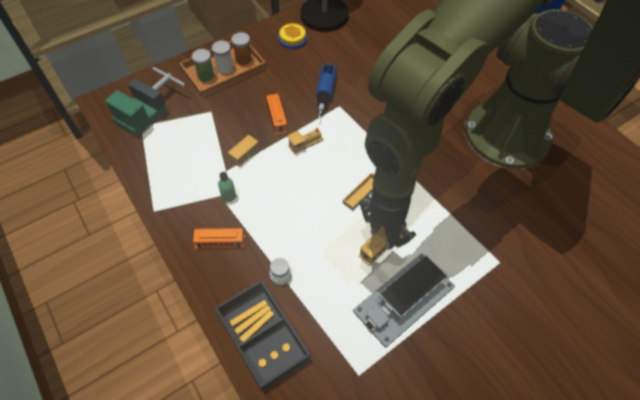

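```bash
python3 -c "
from h import *
s=status.sense();print(s['joint_pos'].round(3))"
```

```text
[ 0.185  0.319 -0.283  0.971  0.045  3.141]
```

Joint 6 is at its limit (3.141). I'll turn the tool half a turn the other way, which gives an equivalent placement.

```bash
python3 -m creep '[{"gripper":2.5,"delta_pos":[0,0,-0.5],"delta_rot":[0,0,-4]},{"gripper":2.5,"delta_pos":[0,0,-1],"delta_rot":[0,0,-10]},{"gripper":2.5,"delta_pos":[0,0,-1],"delta_rot":[0,0,-18]},{"gripper":2.5,"delta_pos":[0,0,-1],"delta_rot":[0,0,-26]},{"gripper":2.5,"delta_pos":[0,0,-1],"delta_rot":[0,0,-34]},{"gripper":2.5,"delta_pos":[0,0,-1],"delta_rot":[0,0,-42]},{"gripper":2.5,"delta_pos":[0,0,-1],"delta_rot":[0,0,-50]},{"gripper":2.5,"delta_pos":[0,0,-1],"delta_rot":[0,0,-58]},{"gripper":2.5,"delta_pos":[0,0,-1],"delta_rot":[0,0,-66]},{"gripper":2.5,"delta_pos":[0,0,-1],"delta_rot":[0,0,-74]},{"gripper":2.5,"delta_pos":[0,0,-1],"delta_rot":[0,0,-80]},{"gripper":2.5,"delta_pos":[0,0,-1],"delta_rot":[0,0,-80]}]'
python3 -c "
from h import *
go([.538,.219,.16],186);print(status.sense()['joint_pos'].round(3))"
```

```text
time: 6.8
tool_pos: [0.557, 0.1182, 0.1604]
ee_rot: [-2.181, -2.208, -0.038]
force: [0.1, 0.6, -2.3]
opening: 0.0327
t 6.8 pos [0.557  0.1182 0.1604] F [ 0.1  0.6 -2.3] open 0.0327
delta_pos [10.09 -1.77  0.49] delta_rot [  1.69  -2.33 -95.28]
[ 0.185  0.311 -0.269  0.992  0.045  1.743]
```

```bash
python3 -m creep '[{"gripper":2.5,"delta_pos":[1,-0.2,0],"delta_rot":[0.1,-0.1,-4]},{"gripper":2.5,"delta_pos":[2,-0.3,0.1],"delta_rot":[0.2,-0.3,-12]},{"gripper":2.5,"delta_pos":[3,-0.5,0.1],"delta_rot":[0.4,-0.5,-20]},{"gripper":2.5,"delta_pos":[4,-0.7,0.2],"delta_rot":[0.5,-0.7,-28]},{"gripper":2.5,"delta_pos":[5,-0.9,0.2],"delta_rot":[0.6,-0.9,-36]},{"gripper":2.5,"delta_pos":[6,-1,0.3],"delta_rot":[0.8,-1.1,-44]},{"gripper":2.5,"delta_pos":[7,-1.2,0.3],"delta_rot":[0.9,-1.3,-52]},{"gripper":2.5,"delta_pos":[8,-1.4,0.4],"delta_rot":[1.1,-1.5,-60]},{"gripper":2.5,"delta_pos":[9,-1.6,0.4],"delta_rot":[1.2,-1.7,-68]},{"gripper":2.5,"delta_pos":[10.1,-1.8,0.5],"delta_rot":[1.3,-1.9,-76]},{"gripper":2.5,"delta_pos":[10.1,-1.8,0.5],"delta_rot":[1.5,-2.1,-84]},{"gripper":2.5,"delta_pos":[10.1,-1.8,0.5],"delta_rot":[1.6,-2.3,-92]}]'
python3 -c "
from h import *
go([.538,.219,.15],186);print(status.sense()['joint_pos'].round(3))"
```

```text
time: 8.0
tool_pos: [0.5377, 0.2195, 0.1599]
ee_rot: [0.08, -3.14, -0.001]
force: [0.0, -0.9, -2.3]
opening: 0.0327
t 8.0 pos [0.5377 0.2195 0.1599] F [ 0.  -0.9 -2.3] open 0.0327
delta_pos [-0.03 -0.06  0.99] delta_rot [ 0.04 -0.02 -3.09]
[ 0.387  0.331 -0.242  0.998  0.001  0.336]
```

```bash
python3 -m creep '[{"gripper":2.5,"delta_pos":[0.2,0,1],"delta_rot":[0,0,-3.1]},{"gripper":2.5,"delta_pos":[0.2,0,2],"delta_rot":[0,0,-3.1]},{"gripper":2.5,"delta_pos":[0.2,0,3],"delta_rot":[0,0,-3.1]},{"gripper":2.5,"delta_pos":[0.2,0,3],"delta_rot":[0,0,-3.1]},{"gripper":2.5,"delta_pos":[0.2,0,3],"delta_rot":[0,0,-3.1]}]'
cat > m.py <<'E'
from h import *
import sys
tag,lo,hi=sys.argv[1],float(sys.argv[2]),float(sys.argv[3])
go([.5355,.2195,.0946],186)
for n in("wrist","scene","side"):
    c=eyes.camera(n);im=c["color"]
    if n!="wrist":
        f=(slice(200,360),slice(330,490)) if n=="scene" else (slice(110,220),slice(150,310))
        im=cv2.resize(im[f],None,fx=3.6,fy=3.6)
    cv2.imwrite(f"pics/{n}{tag}.png",im)
    z=c["z_map"]
    v,u=np.mgrid[0:400,0:640].astype(float);x=(u-c["cx"])/c["fx"];y=(v-c["cy"])/c["fx"]
    if n=="wrist":
        th=np.hypot(x,y)+1e-9;k=np.tan(th)/th;k[th>1.3]=0;x=x*k;y=y*k
    p=(np.stack([x*z,y*z,z,np.ones_like(z)],-1)@c["pose"].T)[...,:3]
    ok=(z>0)&(np.hypot(p[...,0]-.538,p[...,1]-.219)<.11)
    C=c["color"].astype(int);brass=(C[...,2]-C[...,0]>30)
    a=np.deg2rad(6);e=np.array([np.cos(a),np.sin(a)]);g=np.array([-np.sin(a),np.cos(a)])
    for nm,m in(("coach",ok&brass&(p[...,2]>lo)&(p[...,2]<hi)),("stage",ok&~brass&(p[...,2]>.035)&(p[...,2]<.066))):
        q=p[m]
        if len(q)<30: continue
        s=(q[:,:2]-[.537,.2195])@e;t=(q[:,:2]-[.537,.2195])@g
        R=cv2.minAreaRect(q[:,:2].astype(np.float32)*1000)
        print(n,nm,len(q),np.round(R[0],1),np.round(R[1],1),round(R[2],1),"along",np.percentile(s,[.5,99.5]).round(4),"across",np.percentile(t,[.5,99.5]).round(4),"z",np.percentile(q[:,2],[1,50,99]).round(4))
E
python3 m.py 5 .09 .2
```

```text
time: 8.5
tool_pos: [0.5355, 0.2188, 0.1295]
ee_rot: [0.157, -3.136, -0.001]
force: [0.6, 0.2, -2.3]
opening: 0.0327
t 8.5 pos [0.5355 0.2188 0.1295] F [ 0.6  0.2 -2.3] open 0.0327
delta_pos [-0.01  0.07  3.49] delta_rot [ 0.03 -0.08 -0.27]
wrist coach 15536 [525.8 218.4] [95.  94.3] 50.5 along [-0.0608  0.0333] across [-0.0172  0.0293] z [0.0979 0.1342 0.1779]
wrist stage 6095 [508.8 217.2] [97.8 70.7] 6.1 along [-0.077   0.0148] across [-0.0342  0.0353] z [0.0583 0.0605 0.0622]
scene coach 599 [561.1 219.3] [76.1 37.9] 11.0 along [-0.0122  0.06  ] across [-0.0188  0.0155] z [0.0968 0.135  0.1439]
scene stage 1057 [559.2 221.1] [176.8  71.1] 5.9 along [-0.0631  0.11  ] across [-0.0353  0.0345] z [0.0382 0.0598 0.0645]
side coach 697 [539.8 204. ] [122.4  68.4] 3.6 along [-0.0587  0.0586] across [-0.0222  0.0172] z [0.0974 0.1253 0.1414]
side stage 1016 [554.3 221.3] [186.8  72.2] 6.1 along [-0.0751  0.1082] across [-0.0348  0.0344] z [0.0355 0.0609 0.0628]
```

```bash
python3 -c "
import cv2,numpy as np
a=cv2.resize(cv2.imread('pics/wrist5.png'),(400,250));b=cv2.resize(cv2.imread('pics/scene5.png'),(400,400));c=cv2.imread('pics/side5.png');c=cv2.resize(c,(400,275))
o=np.zeros((600,800,3),np.uint8);o[:250,:400]=a;o[:400,400:]=b;o[300:575,:400]=c;cv2.imwrite('pics/m5.png',o)"
```

```text
(no output)
```

View pics/m5.png

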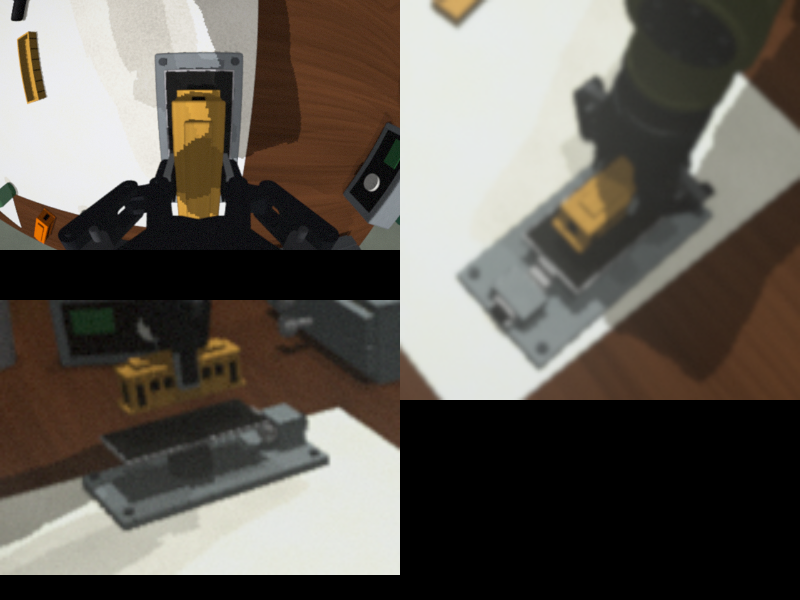

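The views show the coach centred and aligned over the stage, within 1 mm in the depth data. Lowering it to contact.

```bash
python3 -m creep '[{"gripper":2.5,"delta_pos":[0,0.05,1],"delta_rot":[0,0,-0.2]},{"gripper":2.5,"delta_pos":[0,0.05,2],"delta_rot":[0,0,-0.2]},{"gripper":2.5,"delta_pos":[0,0.05,2.8],"delta_rot":[0,0,-0.2]},{"gripper":2.5,"delta_pos":[0,0.05,3.2],"delta_rot":[0,0,-0.2]},{"gripper":2.5,"delta_pos":[0,0.05,3.4],"delta_rot":[0,0,-0.2]},{"gripper":2.5,"delta_pos":[0,0.05,3.6],"delta_rot":[0,0,-0.2]},{"gripper":2.5,"delta_pos":[0,0.05,3.6],"delta_rot":[0,0,-0.2]}]' 100
```

```text
time: 9.35
tool_pos: [0.5356, 0.2194, 0.0942]
ee_rot: [0.164, -3.137, -0.001]
force: [-2.6, -0.9, 1.3]
opening: 0.0325
```

Contact force rose by about 4 N, so the coach is on the stage. Pressing now.

```bash
python3 -m creep '[{"gripper":2.5,"delta_pos":[0,0,0.2],"delta_rot":[0,0,0]},{"gripper":2.5,"delta_pos":[0,0,0.5],"delta_rot":[0,0,0]},{"gripper":2.5,"delta_pos":[0,0,0.8],"delta_rot":[0,0,0]},{"gripper":2.5,"delta_pos":[0,0,1.1],"delta_rot":[0,0,0]},{"gripper":2.5,"delta_pos":[0,0,1.3],"delta_rot":[0,0,0]},{"gripper":2.5,"delta_pos":[0,0,1.5],"delta_rot":[0,0,0]},{"gripper":2.5,"delta_pos":[0,0,1.5],"delta_rot":[0,0,0]}]'
python3 m.py 6 .06 .12
```

```text
time: 10.05
tool_pos: [0.536, 0.2196, 0.0796]
ee_rot: [-0.165, 3.137, 0.001]
force: [-3.0, -2.1, 6.3]
opening: 0.032
t 10.05 pos [0.536  0.2196 0.0796] F [-3.  -2.1  6.3] open 0.032
delta_pos [ 0.05 -0.   -1.5 ] delta_rot [0.05 0.03 0.01]
wrist coach 14385 [523.9 235. ] [95.3 70.5] 5.9 along [-0.0587  0.034 ] across [-0.0165  0.0169] z [0.0813 0.0843 0.0907]
wrist stage 9860 [535.1 220. ] [150.5  70.5] 6.1 along [-0.0769  0.0686] across [-0.0341  0.0354] z [0.0434 0.0455 0.0625]
scene coach 481 [561.2 219.3] [68.9 38.3] 7.3 along [-0.0088  0.0582] across [-0.0177  0.0164] z [0.063  0.0854 0.0927]
scene stage 834 [554.5 220.8] [186.2  71.3] 6.3 along [-0.0738  0.1096] across [-0.0351  0.0346] z [0.0396 0.0457 0.0627]
side coach 432 [538.5 202.6] [115.2  68. ] 3.8 along [-0.0563  0.0578] across [-0.0457  0.0177] z [0.0605 0.0831 0.0917]
side stage 628 [553.5 216.9] [187.5  70.9] 2.8 along [-0.0752  0.1089] across [-0.036   0.0321] z [0.036  0.0461 0.0655]
```

```bash
python3 -m creep '[{"gripper":2.5,"delta_pos":[0,0,0.1],"delta_rot":[0,0,0]},{"gripper":2.5,"delta_pos":[0,0,0.2],"delta_rot":[0,0,0]},{"gripper":2.5,"delta_pos":[0,0,0.3],"delta_rot":[0,0,0]},{"gripper":2.5,"delta_pos":[0,0,0.4],"delta_rot":[0,0,0]},{"gripper":2.5,"delta_pos":[0,0,0.5],"delta_rot":[0,0,0]},{"gripper":2.5,"delta_pos":[0,0,0.5],"delta_rot":[0,0,0]},{"gripper":2.5,"delta_pos":[0,0,0.5],"delta_rot":[0,0,0]}]'
python3 m.py 7 .06 .12
```

```text
time: 10.9
tool_pos: [0.536, 0.2196, 0.0749]
ee_rot: [-0.164, 3.137, 0.001]
force: [-3.1, -1.7, 7.7]
opening: 0.0322
t 10.9 pos [0.536  0.2196 0.0749] F [-3.1 -1.7  7.7] open 0.0322
delta_pos [ 0.05  0.   -1.97] delta_rot [0.05 0.03 0.  ]
wrist coach 14314 [524.1 237.2] [96.2 71.8] 6.1 along [-0.0587  0.034 ] across [-0.0165  0.0169] z [0.0772 0.0797 0.086 ]
wrist stage 9994 [535.1 219.9] [150.3  70.6] 6.1 along [-0.0769  0.0684] across [-0.0341  0.0353] z [0.0388 0.0408 0.0627]
scene coach 470 [561.  220.3] [69.3 37.9] 14.2 along [-0.0086  0.0579] across [-0.0194  0.0164] z [0.0616 0.0805 0.0881]
scene stage 850 [554.  221.1] [187.6  70.3] 5.8 along [-0.0752  0.1102] across [-0.035   0.0346] z [0.0358 0.0417 0.0643]
side coach 392 [539.9 204.2] [116.6  65.9] 6.4 along [-0.0569  0.0575] across [-0.043  0.017] z [0.0613 0.079  0.0871]
side stage 695 [554.8 220.4] [186.1  72.8] 6.2 along [-0.0751  0.1092] across [-0.0356  0.0338] z [0.0356 0.0416 0.0653]
```

Stage depth is about 19.6 mm. I'll ease up slowly, still gripping, to check the catch.

```bash
python3 -m creep '[{"gripper":2.5,"delta_pos":[0,0,-0.1],"delta_rot":[0,0,0]},{"gripper":2.5,"delta_pos":[0,0,-0.2],"delta_rot":[0,0,0]},{"gripper":2.5,"delta_pos":[0,0,-0.3],"delta_rot":[0,0,0]},{"gripper":2.5,"delta_pos":[0,0,-0.4],"delta_rot":[0,0,0]},{"gripper":2.5,"delta_pos":[0,0,-0.4],"delta_rot":[0,0,0]}]'
python3 m.py 8 .06 .12 | grep -v side
```

```text
time: 11.55
tool_pos: [0.536, 0.2195, 0.0786]
ee_rot: [-0.164, 3.137, 0.001]
force: [-3.0, -0.6, 6.6]
opening: 0.032
t 11.55 pos [0.536  0.2195 0.0786] F [-3.  -0.6  6.6] open 0.032
delta_pos [ 0.05  0.   -1.6 ] delta_rot [0.05 0.02 0.  ]
wrist coach 14360 [524.2 234.5] [95.8 69.4] 6.0 along [-0.0587  0.0342] across [-0.0165  0.0169] z [0.0805 0.0834 0.0897]
wrist stage 9889 [535.1 220. ] [150.5  70.6] 6.2 along [-0.0768  0.0685] across [-0.0341  0.0353] z [0.0425 0.0446 0.0629]
scene coach 477 [561.8 219.3] [69.7 38.4] 8.4 along [-0.0081  0.0583] across [-0.0182  0.0163] z [0.0621 0.0842 0.0927]
scene stage 852 [553.4 220.9] [188.7  70.1] 6.1 along [-0.0755  0.11  ] across [-0.0351  0.0344] z [0.0374 0.045  0.0641]
```

```bash
python3 -m creep '[{"gripper":2.5,"delta_pos":[0,0,-0.1],"delta_rot":[0,0,0]},{"gripper":2.5,"delta_pos":[0,0,-0.2],"delta_rot":[0,0,0]},{"gripper":2.5,"delta_pos":[0,0,-0.2],"delta_rot":[0,0,0]}]'
python3 m.py 9 .06 .12 | grep -v side
```

```text
time: 12.0
tool_pos: [0.5359, 0.2196, 0.0797]
ee_rot: [0.165, -3.137, -0.001]
force: [0.6, 0.4, -2.8]
opening: 0.0323
t 12.0 pos [0.5359 0.2196 0.0797] F [ 0.6  0.4 -2.8] open 0.0323
delta_pos [ 0.04 -0.   -1.49] delta_rot [ 0.05 -0.01  0.01]
wrist coach 14378 [524.8 234.5] [96.9 69.6] 4.4 along [-0.0588  0.0339] across [-0.0165  0.0169] z [0.0814 0.0844 0.0908]
wrist stage 9798 [534.2 219.8] [148.9  71. ] 6.0 along [-0.077  0.068] across [-0.034   0.0354] z [0.043  0.0451 0.0625]
scene coach 479 [560.5 219.9] [71.2 37. ] 9.6 along [-0.0096  0.0582] across [-0.0182  0.0163] z [0.0642 0.0851 0.0932]
scene stage 853 [553.5 220.9] [187.4  70.3] 6.1 along [-0.0747  0.1098] across [-0.0351  0.0345] z [0.037  0.0453 0.0621]
```

Caught: the force is now just the coach's weight and the stage stayed at about 15.5 mm depth. Setting the coach back down lightly, releasing and retreating.

```bash
python3 -m creep '[{"gripper":2.5,"delta_pos":[0,0,0.05],"delta_rot":[0,0,0]},{"gripper":2.5,"delta_pos":[0,0,0.08],"delta_rot":[0,0,0]},{"gripper":2.5,"delta_pos":[0,0,0.08],"delta_rot":[0,0,0]}]' 20
```

```text
time: 12.45
tool_pos: [0.5358, 0.2195, 0.0792]
ee_rot: [0.165, -3.137, -0.001]
force: [0.3, 0.0, -0.7]
opening: 0.0325
```

```bash
python3 -m creep '[{"gripper":2.5,"delta_pos":[0,0,0.03],"delta_rot":[0,0,0]},{"gripper":3.6,"delta_pos":[0,0,0.03],"delta_rot":[0,0,0]},{"gripper":4.2,"delta_pos":[0,0,0.03],"delta_rot":[0,0,0]},{"gripper":5,"delta_pos":[0,0,0.03],"delta_rot":[0,0,0]},{"gripper":5.5,"delta_pos":[0,0,0.03],"delta_rot":[0,0,0]},{"gripper":5.5,"delta_pos":[0,0,0.03],"delta_rot":[0,0,0]}]'
python3 m.py 10 .06 .12 | grep -v side
```

```text
time: 13.05
tool_pos: [0.5358, 0.2195, 0.079]
ee_rot: [0.164, -3.137, -0.001]
force: [0.3, 0.2, 0.1]
opening: 0.0549
t 13.05 pos [0.5358 0.2195 0.079 ] F [0.3 0.2 0.1] open 0.0549
delta_pos [ 0.03  0.01 -1.56] delta_rot [ 0.04 -0.01  0.  ]
wrist coach 14482 [523.6 239.9] [96.1 77.6] 6.2 along [-0.0589  0.0338] across [-0.0166  0.0169] z [0.081  0.0838 0.0902]
wrist stage 12561 [534.7 219.9] [149.9  70.6] 6.1 along [-0.077   0.0697] across [-0.034   0.0353] z [0.0426 0.0449 0.0628]
scene coach 503 [561.2 221.4] [68.4 34.7] 5.8 along [-0.0088  0.0577] across [-0.0178  0.0165] z [0.0626 0.0843 0.0922]
scene stage 873 [554.1 220.8] [186.9  70.2] 5.8 along [-0.0751  0.1095] across [-0.0351  0.0345] z [0.0368 0.0453 0.0642]
```

View pics/wrist10.png

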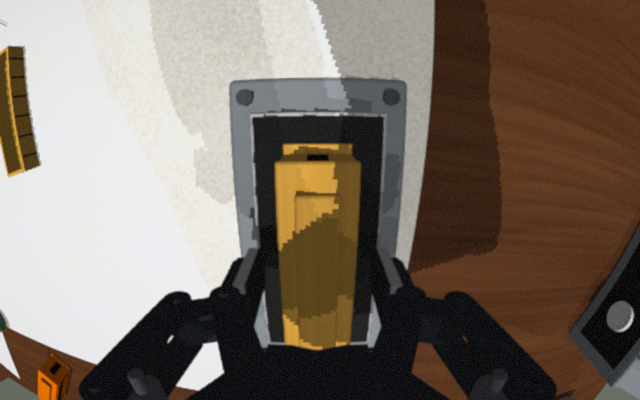

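The wrist view shows the jaws clear on both sides of the coach at (317,250), which is standing on the black stage. Retreating straight up.

```bash
python3 -m creep '[{"gripper":5.5,"delta_pos":[0,0,-1],"delta_rot":[0,0,0]},{"gripper":5.5,"delta_pos":[0,0,-3],"delta_rot":[0,0,0]},{"gripper":5.5,"delta_pos":[0,0,-6],"delta_rot":[0,0,0]},{"gripper":5.5,"delta_pos":[0,0,-10],"delta_rot":[0,0,0]},{"gripper":5.5,"delta_pos":[0,0,-14],"delta_rot":[0,0,0]},{"gripper":5.5,"delta_pos":[0,0,-14],"delta_rot":[0,0,0]},{"gripper":5.5,"delta_pos":[0,0,-14],"delta_rot":[0,0,0]},{"gripper":5.5,"delta_pos":[0,0,-14],"delta_rot":[0,0,0]}]'
python3 m.py 11 .06 .12
python3 -c "
import cv2,numpy as np
a=cv2.resize(cv2.imread('pics/wrist11.png'),(400,250));b=cv2.resize(cv2.imread('pics/scene11.png'),(400,400));c=cv2.imread('pics/side11.png');c=cv2.resize(c,(400,275))
o=np.zeros((600,800,3),np.uint8);o[:250,:400]=a;o[:400,400:]=b;o[300:575,:400]=c;cv2.imwrite('pics/m11.png',o)"
```

```text
time: 14.0
tool_pos: [0.5352, 0.2192, 0.2182]
ee_rot: [0.164, -3.136, -0.0]
force: [-0.3, 0.3, -0.5]
opening: 0.0549
t 14.0 pos [0.5352 0.2192 0.2182] F [-0.3  0.3 -0.5] open 0.0549
delta_pos [-0.06  0.03 12.36] delta_rot [ 0.02 -0.09  0.01]
wrist coach 4835 [536.2 219.4] [115.4  34.1] 6.2 along [-0.0584  0.0555] across [-0.0168  0.0168] z [0.0815 0.0838 0.0904]
wrist stage 5717 [553.7 222.1] [188.   70.9] 6.3 along [-0.0769  0.1091] across [-0.0339  0.0356] z [0.0361 0.045  0.0474]
scene coach 844 [537.2 219. ] [117.9  35.2] 5.9 along [-0.0559  0.0576] across [-0.0178  0.0164] z [0.0627 0.0848 0.0925]
scene stage 1193 [553.8 220.7] [188.1  70.7] 6.1 along [-0.0748  0.1097] across [-0.0354  0.0344] z [0.0375 0.0452 0.0627]
side coach 566 [537.4 216.1] [115.1  34.9] 3.5 along [-0.0571  0.0565] across [-0.0191  0.0153] z [0.0603 0.0829 0.0907]
side stage 627 [554.7 219.4] [186.4  73.3] 5.6 along [-0.0753  0.1092] across [-0.0356  0.0334] z [0.0366 0.0454 0.0654]
```

View pics/m11.png

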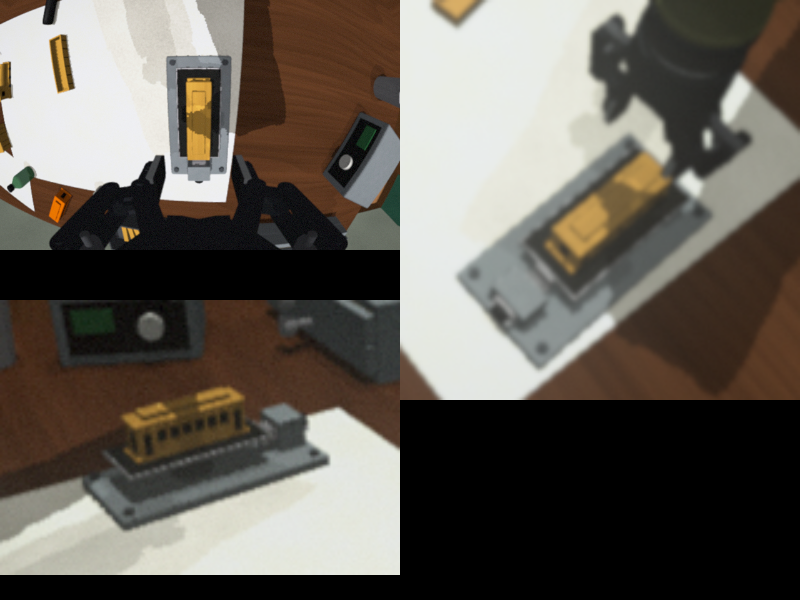

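The coach is upright and centred on the depressed stage (surface z about 0.045), and the robot is clear. Handing in.

```bash
python3 -c "
from h import *
print(ticket.sign_off())"
```

```text
the job is handed in; nothing more can be done
None
```

The brass coach is standing upright, centred and lengthwise on the loading fixture's stage. The stage is held down by its catch, and I handed the job in at about 14 s of the 42 s allowed.

- **Press and catch:** I pressed the stage to about 19.5 mm with the coach on it and then eased up while still gripping. The stage stayed at about 15.5 mm by depth reading, and the only force left on the gripper was the coach's weight, so the catch had engaged. I then set the coach back down, let go and retreated straight up.
- **Last checks:** All three cameras show the coach upright on the lowered stage, centred to about 1–2 mm. The wrist and scene cameras put its yaw at about 6°, matching the stage. The side camera read 3.5° and about 3 mm off across the stage, probably because it sees only part of the coach. The gripper was about 14 cm above its release height and touching nothing.
- **Changes on the way:** Joint 6 reached its limit while I carried the coach over, so I turned the tool half a turn the other way, which leaves the coach end for end. During the catch check I lifted the coach slightly, under about 1 mm, and set it back.

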